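Lock away used battery packs in the child-resistant tub

ROBOT

A 6-joint arm with a two-finger parallel gripper is mounted at the origin on the work surface. World frame = base frame: x ahead of the robot, y to its left, z up, the work surface at z = 0. Lengths are in m, angles in rad, forces in N, time in s.
With the tool pointing down it reaches from about 0.275 to 0.875 m from the base axis. Payload 12.5 kg.
Tool frame: the origin (TCP) lies on the centre line of the jaws, within the pads' length; the fingertips stand r.finger_overhang ahead of it and the grasp point (between the pads) lies 3 mm ahead of it (r.finger_overhang is the distance from the TCP to the fingertips, in m); z points along the fingers, y is the line along which they close (so a half turn about z gives the same grasp; the last joint's range is limited). The gripper opens to 85 mm and grips with 20 to 120 N. Pads are 22 mm wide; open, the fingers measure 114 mm over their backs; the gripper's body (76 mm by 85 mm) begins 54 mm behind the grasp point. The pads swing forward as they close: fully open they stand 13 mm farther back than shut.
Start: joints at [-1.351, 0.351, 1.652, -0, 1.139, -0.085], TCP at [0.165, -0.525, 0.253] pointing down, gripper open.
Joint ranges: [-2.75, 2.75], [-0.79, 2.1], [0.01, 2.65], [-1.57, 4.71], [0.07, 3.14], [-2.87, 2.87]. Speed limits (rad/s): [2.22, 2.22, 2.79, 3.14, 3.14, 3.14].

INTERFACE

Orientations are given as a unit quaternion [x, y, z, w].
In Python, from cell import r, optics gives the robot as it stands. The module is installed in compiled form; this text tells all that it offers. Calls block until the motion is done:
- r.move_to(position, orientation): joint-space move of the TCP to a pose.
- r.move_linear(position, rot=None, vel=0.15): straight line of the TCP; rot=None keeps the orientation; vel is the mean speed in m/s.
- r.set_joints(angles): joint-space move.
- r.set_gripper(opening, squeeze=None): opening from 0.0 (shut) to 1.0 (fully open); squeeze is the grip in N (None keeps the last); returns when the fingers have stopped.
- r.sleep(seconds).
- r.inverse_kinematics(position, orientation): joint angles nearest the present ones, or None.
- optics.get_image(name): name is "scene" or "top" or "wrist"; returns a dict with "pixels" (480x640x3 uint8, red, green, blue), "depth" (480x640 float32, m along the optical axis (not along the pixel's ray), 0 where there is no reading), "fx", "fy", "cx", "cy" (pixels), "camera_from_world" (4x4, takes a point from world to camera coordinates); the wrist camera has in their place "mount" (4x4, takes a point from camera to tool coordinates, whose origin is the TCP and whose axes are the flange's). Camera axes: x right, y down, z forward; pixel columns grow to the right and rows downward; lengths in m; the calibration is good to about 2 mm. A picture is of the moment at which its call begins: read the wrist's pose just before it.
A pose or a line that the arm cannot do raises r.PlanningError and nothing moves.
- r.hand_in(): hands the job in; it is judged then, once.
Readings, each from a call of its own:
- r.current_t(): time.
- r.current_q(): joint angles.
- r.current_qvel(): joint speeds.
- r.current_effort(): joint torques, N m.
- r.current_tool_pos(): TCP position.
- r.current_ee_rot(): TCP orientation.
- r.current_contact_force(): force on the tool from outside, world axes, zero at the start.
- r.current_torque(): the same for the moment, N m.
- r.current_opening(): opening from 0.0 (shut) to 1.0 (fully open).
- r.current_finger_force(): force on a finger pad.
Only numpy, scipy, OpenCV 4.12 (cv2) and the standard library are available. Lean on these libraries where they do the work, as an engineer would, in place of code of your own. Each camera call takes 0.05 s, during which the arm holds its last target. There are 200 camera calls.

TASK

Put the used battery packs away in the storage tub: unlock its child-resistant cap all the way (press it down and turn it counter-clockwise), open the lid, and lay every battery pack in the tub, each flat on the floor of the tub, none on top of another. Then shut the lid fully past its catch and lock the cap again all the way (press and turn clockwise), leaving the meter, the screwdriver and the tape where they are.

Things in the scene. Friction and masses are not known exactly. Their poses are not given: they have to be found in the camera images.
- tub_floor (a point): Centre of the inner floor of the grey storage tub, an open box screwed to the bench: outside 200 (x) x 230 (y) x 58 mm high, walls and floor 5 mm thick, inside 190 x 220 x 53 mm deep. This point is 5 mm above the bench. Axes: z up, x from the front side (on the robot's right, facing the packs, where the catch is) to the hinge side (on the robot's left), y along the hinge, towards the robot.
- lid (a joint): Angle of the flat grey lid (200 x 230 x 8 mm), hinged on the tub's +x rim (the robot's left): 0 fully shut, 1.57 upright, stop at 2.1. The hinge is stiff: the lid stays where it is left (3 to 6 N at the front edge moves it). On closing, a spring catch at the front stops it ajar at about 0.08 until pushed past with 10 to 15 N down at the front edge; then it snaps to 0. Pulling it out takes a similar force.
- lid_hinge (a point): Middle of the lid's hinge line, at the top of the tub's +x rim (58.5 mm above the bench), level with the lid's underside. It turns with the lid; with the lid shut its axes are the tub's: x runs in the lid from its front edge to the hinge, y along the hinge, z out of its outer face. The lid's front edge is at x = -200 mm, its outer face at z = +8 mm.
- lid_handle (a point): Middle of the lid's black bar handle: a round bar about 10 mm thick, 70 mm long along y, on two end posts, its centre line 35 mm off the lid's outer face. In the axes of the lid it lies 175 mm in front of the hinge line (25 mm behind the front edge), 65 mm to the -y side of the lid's middle and 43 mm above the lid's underside. Its axes are the lid's.
- cap_mid (a point): Centre, half-way up, of the white ribbed round child-resistant cap on the lid: 58 mm across (61 over the ribs), 32 mm tall, its top 43 mm above the lid's outer face when not pressed. It stands 55 mm behind the lid's front edge (145 mm in front of the hinge line), 50 mm to the +y side of the lid's middle. z is the cap's axis; x turns with the cap.
- cap_press (a joint): How far the cap is pressed down, m: 0 up, 0.006 home. The spring takes 4 N at first, 12 N at home. Not pressed, the cap only spins idly and the lock stays. Pressed 4 mm or more it grips the lock, after up to 0.5 rad of free play, and turns it either way against about 0.12 N m. Let go, it springs up and the lock stays put, so several grasps can follow one another.
- lock (a joint): Angle of the lock under the cap, rad: 0 fully locked (a steel bolt holds the lid down), 2.1 fully unlocked; it grows counter-clockwise seen from above. Seen as a white pointer tab that sticks out from under the cap and sweeps over the lid between two small black stops: it points to the lid's front edge when locked and 120 degrees counter-clockwise from there when unlocked.
- pack1_mid (a point): Centre, half-way up, of a loose battery pack: a black block 85 (x) x 42 (y) x 30 mm (z), about 0.12 kg, with a paper label and three brass contacts on top. Two to four such packs lie on the bench; an absent one is None.
- pack2_mid (a point): Centre, half-way up, of a loose battery pack: a black block 85 (x) x 42 (y) x 30 mm (z), about 0.12 kg, with a paper label and three brass contacts on top. Two to four such packs lie on the bench; an absent one is None.
- pack3_mid (a point): Centre, half-way up, of a loose battery pack: a black block 85 (x) x 42 (y) x 30 mm (z), about 0.12 kg, with a paper label and three brass contacts on top. Two to four such packs lie on the bench; an absent one is None.
- pack4_mid (a point): Centre, half-way up, of a loose battery pack: a black block 85 (x) x 42 (y) x 30 mm (z), about 0.12 kg, with a paper label and three brass contacts on top. Two to four such packs lie on the bench; an absent one is None.
- meter_mid (a point): Bystander: hand-held test meter, 150 x 75 x 35 mm, lying on the bench beyond the packs; leave alone. Its centre.
- driver_grip (a point): Bystander: screwdriver 180 mm long lying on the bench beyond the tub; leave alone. Middle of its handle.
- tape_mid (a point): Bystander: roll of tape, 96 mm across and 25 mm high, lying on the bench to the left of the tub; leave alone. Its centre.

How it is judged:
By the outcome, as a careful person would: the job done as asked, in the order asked, and still so for the second after the job is handed in, with the robot touching nothing.
Of pack1, pack2, pack3, pack4 only 2 to 4 are there at a start; the rules pass over those that are not, and their reading is None.
At some moment in a run one of pack1, pack2, pack3, pack4 may be knocked a few centimetres aside while the robot is not near it.
Once in a run the grip may slacken for a moment while it holds something.
It also fails if it takes over 210 s, if anything falls off the work surface, if the arm or the gripper's body presses on something with over 40 N, if the wrist force passes 120 N, or if a joint passes its speed limit or range.

## Working session

There is one attempt and no reset: what is moved stays moved. The work goes in short steps, each a Python script; the robot and the scene stay as the last script left them, time stands still between calls to the robot, and variables do not carry over. Pictures are saved under pics/ and viewed, at most 14 in all, crops included, and the job is handed in when it is done.

```bash
ls; mkdir -p pics
python3 - <<'E'
from cell import r, optics
import cv2,numpy as np
for n in ["scene","top"]:
    d=optics.get_image(n); cv2.imwrite(f"pics/{n}0.png",d["pixels"][:,:,::-1]); np.savez(f"{n}0.npz",**d)
    print(n,d["fx"],d["fy"],d["cx"],d["cy"],np.round(d["camera_from_world"],3).tolist())
print(r.finger_overhang,r.current_ee_rot(),r.current_t(),optics.get_image("wrist")["mount"])
E
```

```text
pics
scene 517.3278051111067 517.3278051111067 312.92871364556527 232.76644193232377 [[0.859, 0.512, 0.003, -0.531], [0.362, -0.605, -0.709, -0.072], [-0.361, 0.61, -0.705, 1.258], [0.0, 0.0, 0.0, 1.0]]
top 540.3829602845711 540.3829602845711 317.4366561998598 229.20364749712834 [[0.027, -1.0, 0.014, 0.066], [-0.991, -0.028, -0.129, 0.576], [0.129, -0.01, -0.992, 1.239], [0.0, 0.0, 0.0, 1.0]]
0.022 [ 9.88411468e-01  1.51797585e-01 -3.12174632e-05 -5.11511613e-04] 0.1 [[ 5.03883330e-04 -9.60892377e-01 -2.76921624e-01  7.13223626e-02]
 [ 9.99999856e-01  4.33473978e-04  3.15473434e-04  2.44793576e-04]
 [-1.83097700e-04 -2.76921743e-01  9.60892458e-01 -1.20755003e-01]
 [ 0.00000000e+00  0.00000000e+00  0.00000000e+00  1.00000000e+00]]
```

View pics/top0.png

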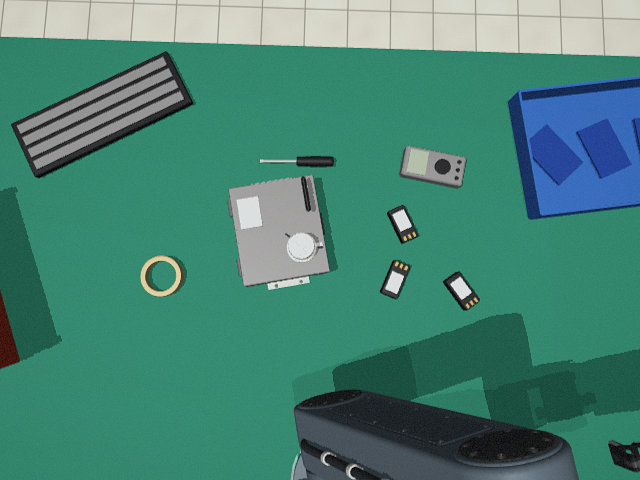

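View pics/scene0.png

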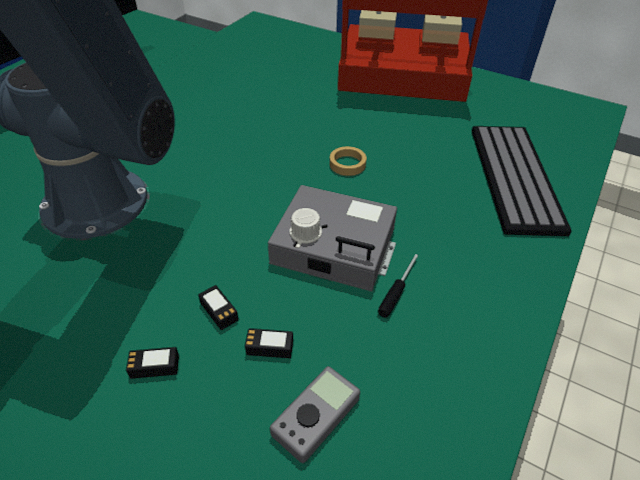

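Three packs at top (403,224), (395,279) and (461,291). The tub spans about (230,178) to (328,286), with the cap at (301,246), its pointer towards the right (front) edge, and the handle at (306,193). The meter, driver and tape are clear of all of these.

```bash
cat > h.py <<'E'
import numpy as np,cv2
from cell import r,optics
from scipy.spatial.transform import Rotation as R
def cloud(d):
    T=np.linalg.inv(d["camera_from_world"]) if "camera_from_world" in d else None
    if T is None:
        W=np.eye(4);W[:3,:3]=d["rot"];W[:3,3]=d["pos"];T=W@d["mount"]
    v,u=np.mgrid[:480,:640]; z=d["depth"].astype(float)
    P=np.stack([(u-d["cx"])/d["fx"]*z,(v-d["cy"])/d["fy"]*z,z],-1)
    P=P@T[:3,:3].T+T[:3,3]; P[z<=0]=np.nan
    return P
def wrist():
    p=np.array(r.current_tool_pos());q=R.from_quat(r.current_ee_rot()).as_matrix()
    d=dict(optics.get_image("wrist"));d["pos"]=p;d["rot"]=q;return d
def blobs(P,mask,minn=60):
    n,l,s,c=cv2.connectedComponentsWithStats(mask.astype(np.uint8))
    out=[]
    for i in range(1,n):
        if s[i,4]<minn: continue
        m=l==i;X=P[m];(cx,cy),(w,h),a=cv2.minAreaRect((X[:,:2]*1000).astype(np.float32))
        if w<h:w,h,a=h,w,a+90
        out.append((c[i].round(),np.array([cx,cy])/1000,(w,h),(a+90)%180-90,np.nanmedian(X[:,2]),s[i,4],m))
    return out
def show(bs):
    for b in bs: print(b[0],b[1].round(4),np.round(b[2],1),'ang %.1f z %.4f n %d'%b[3:6])
E
python3 - <<'E'
from h import *
d=dict(np.load("top0.npz"));P=cloud(d);z=P[...,2]
ok=np.isfinite(z)&(P[...,0]>.25)&(abs(P[...,1])<.5)
print("bench",np.nanmedian(z[330:345,150:280]),np.nanmedian(z[200:260,340:380]))
z=z-0
print("packs/30mm");show(blobs(P,ok&(z>.02)&(z<.04)))
print("lid");show(blobs(P,ok&(z>.058)&(z<.075)))
print("cap top");show(blobs(P,ok&(z>.1)&(z<.118)))
d=dict(np.load("scene0.npz"));P=cloud(d);z=P[...,2];ok=np.isfinite(z)&(P[...,0]>.25)&(P[...,0]<.8)&(abs(P[...,1])<.5)
print("scene bench",np.nanmedian(z[170:190,420:460]));
show(blobs(P,ok&(z>.02)&(z<.04)));show(blobs(P,ok&(z>.06)&(z<.075)));show(blobs(P,ok&(z>.105)&(z<.118)))
E
```

```text
bench -0.0004671800263185144 -0.00014719530338203057
packs/30mm
[165.  88.] [0.9175 0.4543] [173.8  91.5] ang 0.2 z 0.0234 n 1174
[539.  95.] [ 0.924  -0.4562] [86.6  3.3] ang -81.4 z 0.0305 n 90
[522. 158.] [ 0.7667 -0.4114] [304.1  15. ] ang 10.6 z 0.0303 n 431
[432. 166.] [ 0.7374 -0.194 ] [151.   76.6] ang 80.1 z 0.0348 n 1776
[316. 161.] [0.7433 0.092 ] [87.5 25.2] ang -88.6 z 0.0240 n 274
[403. 224.] [ 0.595  -0.1216] [85.2 43.5] ang 25.3 z 0.0296 n 631
[161. 276.] [0.4549 0.4467] [94.4 94.2] ang -46.8 z 0.0243 n 570
[395. 279.] [ 0.4621 -0.1049] [84.9 42.4] ang -21.3 z 0.0300 n 649
[462. 291.] [ 0.4385 -0.2625] [85.6 43.5] ang 36.7 z 0.0298 n 670
lid
[534. 146.] [ 0.7769 -0.4646] [308.5 115.9] ang 8.5 z 0.0683 n 837
[276. 230.] [0.5672 0.1754] [231.2 208.4] ang 11.4 z 0.0662 n 7886
cap top
[306. 194.] [0.645  0.1114] [78.8 10.9] ang 11.4 z 0.1056 n 163
[301. 246.] [0.5268 0.1176] [57.2 56.9] ang 20.3 z 0.1092 n 545
scene bench 0.0021568318453500934
[347. 158.] [0.4562 0.4491] [97.4 95.6] ang -33.9 z 0.0262 n 398
[328. 266.] [0.6255 0.1259] [301.3 150.5] ang 51.6 z 0.0303 n 708
[391. 296.] [0.7446 0.0938] [91.1 24.4] ang -88.4 z 0.0253 n 407
[217. 305.] [ 0.462 -0.103] [86.  43.8] ang -21.2 z 0.0315 n 851
[268. 340.] [ 0.5945 -0.1204] [85.1 43.6] ang 25.7 z 0.0313 n 1019
[151. 360.] [ 0.4388 -0.2611] [85.7 44.9] ang 35.0 z 0.0314 n 1134
[315. 412.] [ 0.7374 -0.1929] [150.2  76.7] ang 79.3 z 0.0362 n 3722
[337. 227.] [0.5673 0.1732] [230.3 205.7] ang 11.2 z 0.0683 n 6127
[305. 218.] [0.527  0.1197] [58.6 58.2] ang -87.2 z 0.1114 n 483
[354. 242.] [0.6459 0.112 ] [79.7 13.1] ang 11.6 z 0.1077 n 157
```

```bash
cat >> h.py <<'E'
A=np.deg2rad(11.4); TX=np.array([-np.sin(A),np.cos(A)]);TY=np.array([-np.cos(A),-np.sin(A)]);C0=np.array([.567,.1732])
def tub(x,y,z): return np.r_[C0+x*TX+y*TY,z]
def down(yaw):  # tool down, tool x at yaw
    return (R.from_euler('z',yaw)*R.from_euler('x',np.pi)).as_quat()
CAP=np.r_[.5268,.1183]
def st(s=''): print(s,'t%.1f'%r.current_t(),'z%.4f'%r.current_tool_pos()[2],'F',np.round(r.current_contact_force(),1),'T',np.round(r.current_torque(),2),'op%.3f'%r.current_opening(),'q6 %.2f'%r.current_q()[5])
def press(target=17,maxd=.012):
    p=np.array(r.current_tool_pos());z0=p[2]
    while z0-p[2]<maxd and r.current_contact_force()[2]<target:
        p[2]-=.001; r.move_linear(p,vel=.02)
    st('pressed')
def turn(d): # ccw by d
    q=np.array(r.current_q());q[5]-=d;r.set_joints(q)
E
python3 - <<'E'
from h import *
yaw=np.arctan2(CAP[1],CAP[0])-1.4+np.pi/2
r.move_to(np.r_[CAP,.2],down(yaw)); st('above')
r.move_linear(np.r_[CAP,.108],vel=.1); st('at')
r.set_gripper(0.5,70); st('grip'); print(r.current_finger_force())
press()
turn(.7);st('turn')
E
```

```text
above t2.8 z0.2000 F [-0.5 -0.3  0.2] T [ 0.02  0.05 -0.02] op1.002 q6 1.31
at t3.8 z0.1086 F [-0.4 -0.7  0.6] T [-0.02 -0.01 -0.03] op0.997 q6 1.31
grip t4.2 z0.1085 F [-2.7  4.3  4.4] T [ 0.56  0.26 -0.05] op0.651 q6 1.31
72.96043753623962
pressed t6.0 z0.1032 F [-9.2  0.7 23.1] T [0.07 1.4  0.1 ] op0.656 q6 1.31
turn t6.7 z0.1038 F [-3.  -1.4  8.6] T [-0.28  0.41 -0.04] op0.653 q6 0.61
```

```bash
cat >> h.py <<'E'
def pturn(d,zc,n=1): # turn ccw by d holding commanded z
    q0=np.array(r.current_q());yaw=q0[0]-q0[5]+np.pi/2
    qb=np.array(r.inverse_kinematics(np.r_[CAP,zc],down(yaw)))
    for i in range(1,n+1):
        q=qb.copy();q[5]-=d*i/n;r.set_joints(q);st('turn')
E
python3 - <<'E'
from h import *
z=.1005
r.move_linear(np.r_[CAP,z],vel=.02);st('press')
pturn(1.7,z,2)
z-=.000
pturn(.9,z,6)
d=optics.get_image("top");cv2.imwrite("pics/t1.png",cv2.resize(d["pixels"][150:310,200:380,::-1],None,fx=4,fy=3.7))
d=optics.get_image("scene");cv2.imwrite("pics/s1.png",cv2.resize(d["pixels"][150:310,220:430,::-1],None,fx=3.5,fy=3.5))
E
```

```text
press t7.0 z0.1030 F [-10.3   0.4  31.1] T [ 0.11  1.77 -0.06] op0.654 q6 0.61
turn t7.8 z0.1030 F [-7.7  0.2 29. ] T [ 0.09  1.16 -0.03] op0.649 q6 -0.24
turn t8.6 z0.1031 F [-4.9  5.1 25.7] T [ 0.93  0.75 -0.89] op0.657 q6 -1.09
turn t8.9 z0.1031 F [ 3.6  3.3 18.8] T [ 0.9  -0.85 -1.65] op0.657 q6 -1.23
turn t9.1 z0.1036 F [15.2  4.8 10. ] T [ 1.22 -2.81  0.14] op0.653 q6 -1.39
turn t9.4 z0.1037 F [16.6 11.1 11.2] T [ 2.26 -2.54 -0.01] op0.657 q6 -1.54
turn t9.7 z0.1037 F [15.3 16.9 10.8] T [ 3.35 -2.38 -0.24] op0.650 q6 -1.69
turn t9.9 z0.1036 F [14.6 20.8 11.9] T [ 4.13 -2.05 -1.42] op0.658 q6 -1.83
turn t10.2 z0.1023 F [-4.7  4.  17.4] T [ 0.18 -0.04 -1.1 ] op0.652 q6 -1.99
```

View pics/s1.png

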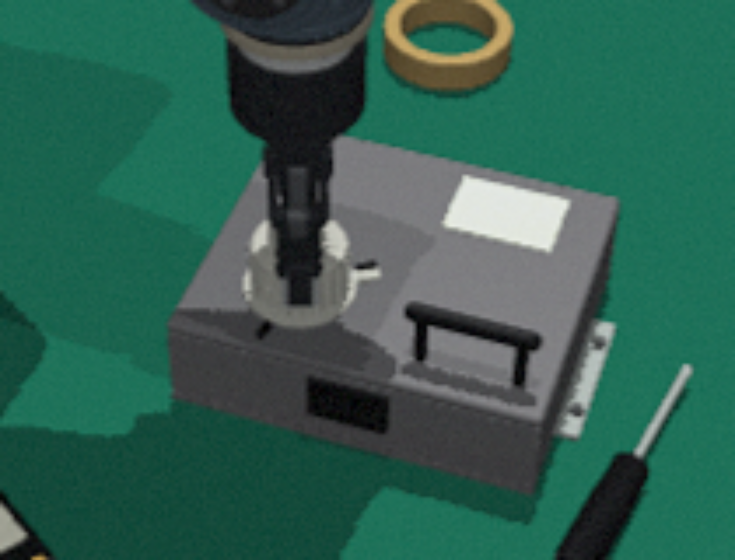

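Pointer (368,275) is resting against the far stop (365,265), so the lock is fully open. Next comes the lid.

```bash
cat >> h.py <<'E'
HG=np.array([*(C0+.1*TX),.0585]);TY3=np.r_[TY,0];YH=A+np.pi
def lidpose(th,phi,back=.009,f=-.175,n=.043):
    u=-np.cos(th)*-f*1.0+np.sin(th)*n; w=np.sin(th)*-f+np.cos(th)*n
    p=HG+np.r_[u*TX,w]-.065*TY3
    Q=R.from_rotvec(phi*TY3)*R.from_quat(down(YH))
    return p-back*Q.as_matrix()[:,2],Q.as_quat()
E
python3 - <<'E'
from h import *
K=.6
for th in np.arange(0,2,.2):
    p,q=lidpose(th,K*th); s=r.inverse_kinematics(p,q); print(round(th,1),p.round(3),None if s is None else np.round(s,2))
r.set_gripper(1.0);r.move_linear(np.r_[CAP,.2])
p,q=lidpose(0,0)
r.move_to(p+[0,0,.08],q);r.set_gripper(.5);r.move_linear(p,vel=.1);st('at')
r.set_gripper(0,60);st('grip')
for th in [.04,.1,.2,.35]:
    r.move_linear(*lidpose(th,K*th),vel=.06);st(th)
E
```

```text
0.0 [0.646 0.113 0.111] [ 0.1   0.7   1.47  0.    0.98 -1.67]
0.2 [0.643 0.125 0.144] [ 0.17  0.66  1.45 -0.14  1.04 -1.53]
0.4 [0.639 0.145 0.175] [ 0.24  0.64  1.42 -0.27  1.11 -1.41]
0.6 [0.634 0.169 0.201] [ 0.32  0.63  1.38 -0.38  1.2  -1.3 ]
0.8 [0.628 0.199 0.222] [ 0.4   0.64  1.33 -0.49  1.3  -1.2 ]
1.0 [0.621 0.232 0.236] [ 0.49  0.68  1.28 -0.58  1.41 -1.12]
1.2 [0.614 0.267 0.244] [ 0.56  0.73  1.21 -0.66  1.52 -1.06]
1.4 [0.607 0.303 0.244] [ 0.64  0.8   1.13 -0.74  1.63 -1.02]
1.6 [0.6   0.338 0.237] [ 0.7   0.88  1.04 -0.82  1.74 -0.99]
1.8 [0.593 0.372 0.223] [ 0.75  0.98  0.95 -0.89  1.84 -0.97]
at t13.5 z0.1112 F [-1.1  0.4  0.4] T [ 0.02  0.   -0.01] op0.498 q6 -1.67
grip t13.9 z0.1109 F [ 0.3 -0.4  0.9] T [ 0.   -0.06 -0.03] op0.101 q6 -1.67
0.04 t14.2 z0.1175 F [ 2.5 -1.4 -1.9] T [-0.23 -0.36 -0.02] op0.102 q6 -1.64
0.1 t14.5 z0.1280 F [ 2.8 -1.7  1. ] T [-0.35 -0.41  0.07] op0.100 q6 -1.60
0.2 t15.0 z0.1445 F [ 4.  -1.5 -0.5] T [-0.58 -0.6   0.14] op0.102 q6 -1.53
0.35 t15.6 z0.1680 F [ 2.5 -2.8  2.6] T [-0.52 -0.49  0.18] op0.100 q6 -1.44
```

Run:
```python
from h import *
K=.6
for th in [.6,.85,1.1,1.35,1.6,1.8,1.9]:
    r.move_linear(*lidpose(th,K*th),vel=.12);st(th)
r.set_gripper(.22);p,q=lidpose(1.9,K*1.9,back=.11);r.move_linear(p,q,vel=.1);st('rel')
r.move_to(np.r_[.45,-.0,.35],down(np.pi/2))
for n in("scene","top"):
    d=optics.get_image(n);cv2.imwrite(f"pics/{n}2.png",d["pixels"][:,:,::-1])
    P=cloud(d);z=P[...,2];ok=np.isfinite(z)&(P[...,0]>.25)&(P[...,0]<.8)&(P[...,1]<.1)&(P[...,1]>-.4)
    show(blobs(P,ok&(z>.02)&(z<.04),200))
```

```text
0.6 t16.1 z0.2020 F [ 3.1 -2.4  5. ] T [-0.69 -0.53  0.16] op0.098 q6 -1.30
0.85 t16.7 z0.2273 F [ 2.3 -2.8  8.4] T [-0.84 -0.37  0.21] op0.103 q6 -1.18
1.1 t17.2 z0.2425 F [ 1.8 -0.7 10.1] T [-0.92 -0.42  0.17] op0.100 q6 -1.09
1.35 t17.7 z0.2466 F [ 1.5  2.7 11.9] T [-1.01 -0.32  0.22] op0.101 q6 -1.03
1.6 t18.3 z0.2393 F [ 1.9  6.5 13.3] T [-1.03 -0.53  0.38] op0.095 q6 -0.99
1.8 t18.7 z0.2255 F [ 1.8 11.2 15. ] T [-1.07 -0.5   0.65] op0.102 q6 -0.97
1.9 t19.0 z0.2161 F [ 3.2 11.8 14.6] T [-1.3  -0.52  0.75] op0.099 q6 -0.97
rel t20.4 z0.2559 F [ 0.7 -0.4 -0.8] T [0.44 0.03 0.01] op0.217 q6 -1.11
[320. 268.] [0.5868 0.0743] [229.4  10.9] ang 11.2 z 0.0303 n 640
[217. 304.] [ 0.4629 -0.1039] [88.  42.6] ang -21.4 z 0.0315 n 851
[388. 302.] [0.745 0.074] [51.1 23.5] ang -86.9 z 0.0254 n 247
[268. 340.] [ 0.5943 -0.1206] [86.  43.9] ang 26.2 z 0.0314 n 1041
[151. 360.] [ 0.4384 -0.261 ] [86.1 44.4] ang 36.7 z 0.0314 n 1136
[315. 412.] [ 0.7375 -0.1933] [150.   75.8] ang 79.6 z 0.0362 n 3717
[432. 166.] [ 0.7377 -0.1938] [150.8  77.1] ang 79.2 z 0.0347 n 1744
[403. 223.] [ 0.5949 -0.1214] [85.2 43.4] ang 26.4 z 0.0301 n 609
[462. 291.] [ 0.4387 -0.262 ] [85.  43.7] ang 36.9 z 0.0299 n 672
```

View pics/scene2.png

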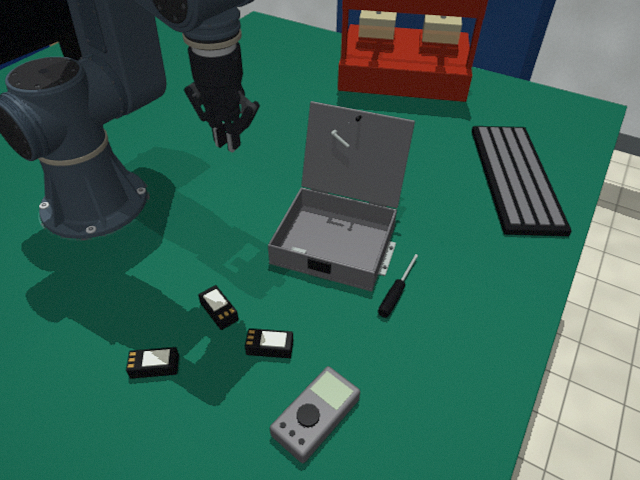

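The lid stands open and stays put, and all three packs are where they were. No fourth pack is visible.

```bash
cat >> h.py <<'E'
def look():
    out=[]
    for n in("top","scene"):
        P=cloud(optics.get_image(n));z=P[...,2];ok=np.isfinite(z)&(P[...,0]>.25)&(P[...,0]<.8)&(P[...,1]<.06)&(P[...,1]>-.4)
        for b in blobs(P,ok&(z>.02)&(z<.04),200):
            if abs(b[2][0]-86)<5 and abs(b[2][1]-43.5)<4 and not any(np.linalg.norm(b[1]-o[0])<.03 for o in out): out.append((b[1],b[3]))
    return out
def best(p,yaw):
    q1=np.arctan2(p[1],p[0]);ys=[yaw+k*np.pi for k in(-2,-1,0,1,2)]
    return min(ys,key=lambda y:abs(q1-y+np.pi/2))
def pick(prefer):
    o=look();print([(x[0].round(4),round(x[1],1)) for x in o])
    c,a=min(o,key=lambda x:np.linalg.norm(x[0]-prefer));q=down(best(c,np.deg2rad(a)))
    r.set_gripper(.78);r.move_to(np.r_[c,.15],q);r.move_linear(np.r_[c,.026],vel=.15);st('down')
    r.set_gripper(.2,50);st('grip');r.move_linear(np.r_[c,.15],vel=.15);st('up')
def place(x,y):
    p=tub(x,y,.17);q=down(best(p,A+np.pi/2))
    r.move_to(p,q);st('over');r.move_linear(tub(x,y,.033),vel=.12);st('floor')
    r.set_gripper(.6);st('open');r.move_linear(tub(x,y,.17),vel=.15)
E
python3 - <<'E'
from h import *
pick(np.r_[.595,-.121])
if .4<r.current_opening()<.56: place(-.046,-.062)
r.move_to(np.r_[.45,.1,.3],down(np.pi/2))
d=optics.get_image("scene");cv2.imwrite("pics/s3.png",d["pixels"][:,:,::-1])
E
```

```text
[(array([ 0.5949, -0.1215]), 26.4), (array([ 0.439, -0.262]), 36.8), (array([ 0.4623, -0.1034]), -21.8)]
down t25.0 z0.0270 F [ 1.1 -0.1  0.5] T [-0.02  0.05 -0.01] op0.780 q6 0.83
grip t25.4 z0.0271 F [-0.5 -0.8  5.4] T [0.05 0.24 0.  ] op0.482 q6 0.83
up t26.3 z0.1490 F [ 0.4 -0.1 -1. ] T [ 0.02 -0.06 -0.01] op0.479 q6 0.83
over t27.4 z0.1694 F [ 0.1  0.3 -2.6] T [-0.05  0.   -0.07] op0.480 q6 -0.05
floor t28.6 z0.0336 F [-0.6 -0.1 -1.1] T [ 0.02 -0.01  0.02] op0.479 q6 -0.05
open t28.9 z0.0336 F [-4.8 -1.4  4.3] T [-0.16  0.51 -0.04] op0.598 q6 -0.05
```

View pics/s3.png

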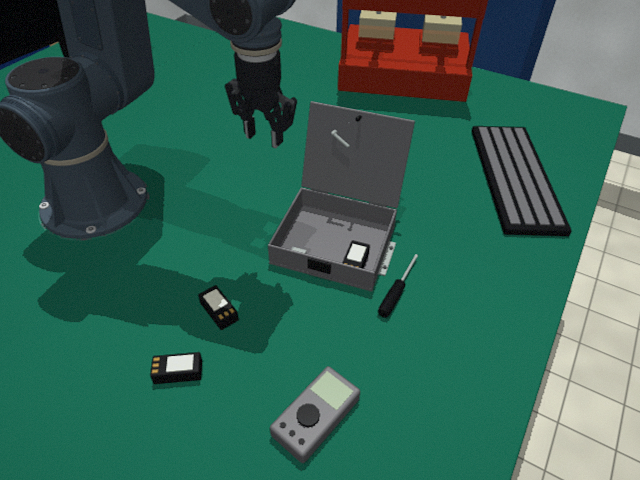

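Pack 1 lies in the tub at (357,253). The far pack has been knocked to (177,367), so it gets located again before each pick.

Run:
```python
from h import *
for pref,t in (([.462,-.103],(-.046,.062)),([.46,-.24],(.015,0))):
    pick(np.array(pref))
    if not .4<r.current_opening()<.56: print("no hold");break
    place(*t)
    if not look.__name__: pass
    r.move_to(np.r_[.42,.1,.3],down(np.pi/2))
P=cloud(optics.get_image("top"));z=P[...,2]
m=(P[...,0]>.4)&(P[...,0]<.72)&(P[...,1]>.05)&(P[...,1]<.32)
show(blobs(P,m&(z>.027)&(z<.045),150)); print(look())
d=optics.get_image("scene");cv2.imwrite("pics/s4.png",d["pixels"][:,:,::-1])
P=cloud(d);z=P[...,2];L=P[110:195,310:405].reshape(-1,3);L=L[np.isfinite(L[:,2])&(L[:,2]>.08)]
rel=(L[:,:2]-HG[:2])@TX;print('lid ang',np.pi/2+np.median(np.arctan2(rel,L[:,2]-.0585)))
```

```text
[(array([ 0.4823, -0.2486]), 36.3), (array([ 0.4619, -0.105 ]), -21.7)]
down t33.8 z0.0267 F [-0.2 -0.1  0. ] T [-0.03 -0.05  0.05] op0.779 q6 -1.51
grip t34.1 z0.0269 F [-1.5  1.2  7.1] T [0.1  0.18 0.05] op0.481 q6 -1.51
up t35.1 z0.1493 F [ 1.  -0.3 -1.4] T [-0.01  0.01 -0.04] op0.481 q6 -1.51
over t36.4 z0.1696 F [-0.9  0.1 -1.5] T [-0.05  0.01  0.  ] op0.479 q6 -0.07
floor t37.7 z0.0333 F [ 0.8 -0.1  0.4] T [-0.02 -0.02  0.04] op0.482 q6 -0.07
open t38.0 z0.0339 F [5.1 1.4 1.6] T [ 0.12 -0.52 -0.01] op0.600 q6 -0.07
[(array([ 0.4825, -0.2492]), 36.7)]
down t42.5 z0.0268 F [-0.2  0.2 -0.1] T [0.05 0.02 0.03] op0.783 q6 0.37
grip t42.9 z0.0270 F [-1.4  0.4  5.5] T [ 0.23  0.21 -0.03] op0.481 q6 0.37
up t43.8 z0.1492 F [-0.6 -0.3 -0.8] T [ 0.01  0.01 -0.  ] op0.480 q6 0.37
over t45.5 z0.1699 F [-0.2 -0.5 -1.3] T [0.04 0.02 0.02] op0.481 q6 0.04
floor t46.8 z0.0337 F [-1.1  0.4 -1.5] T [ 0.   -0.03 -0.01] op0.482 q6 0.04
open t47.0 z0.0335 F [0.4 0.1 0.4] T [-0.01  0.04 -0.01] op0.601 q6 0.04
[294. 203.] [0.6363 0.1396] [84.6 42.6] ang -78.9 z 0.0347 n 621
[273. 233.] [0.5637 0.1876] [84.9 42.3] ang -78.2 z 0.0346 n 639
[301. 252.] [0.5192 0.1158] [85.7 37.4] ang -81.8 z 0.0350 n 434
[]
lid ang 1.8990029994596513
```

View pics/s4.png

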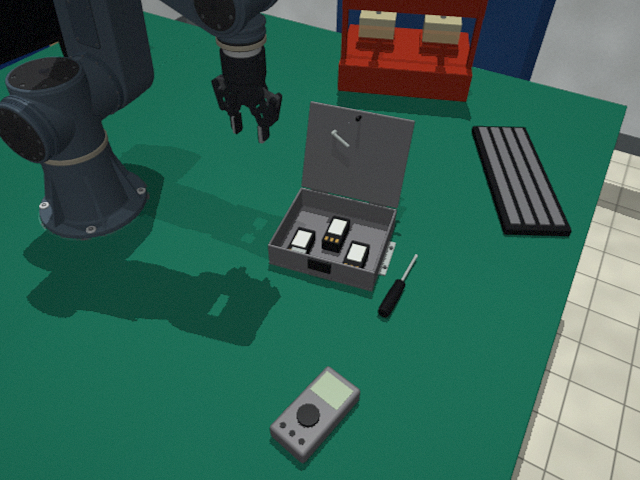

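All three packs lie flat, with tops at 35 mm and none stacked: (302,240), (336,233) and (356,253). The lid is at 1.90. Next: regrasp the handle and close it.

Run:
```python
from h import *
K=.6
r.set_gripper(.22);p,q=lidpose(1.9,K*1.9,back=.11);r.move_to(p,q)
p,q=lidpose(1.9,K*1.9);r.move_linear(p,q,vel=.1);st('at');r.set_gripper(0,70);st('grip')
if .07<r.current_opening()<.15:
  for th in [1.75,1.5,1.25,1.0,.75,.5,.3,.15,.08]:
    r.move_linear(*lidpose(th,K*th),vel=.12);st(th)
  for th in [.04,0,-.01,-.02]:
    r.move_linear(*lidpose(th,0),vel=.04);st(th)
    if r.current_contact_force()[2]>25: break
```

```text
at t52.2 z0.2143 F [ 0.1 -0.6 -0.2] T [0.39 0.09 0.04] op0.220 q6 -0.97
grip t52.5 z0.2144 F [0.6 4.1 3.4] T [0.27 0.09 0.01] op0.098 q6 -0.97
1.75 t52.9 z0.2283 F [-1.9  1.1  6. ] T [-0.03  0.1  -0.19] op0.096 q6 -0.97
1.5 t53.4 z0.2418 F [-1.1 -2.3  6.7] T [-0.48  0.03 -0.28] op0.099 q6 -1.00
1.25 t53.9 z0.2452 F [-1.5 -5.5 10.7] T [-1.34  0.05 -0.18] op0.098 q6 -1.05
1.0 t54.5 z0.2367 F [-2.3 -6.1 10.3] T [-1.03  0.24 -0.22] op0.096 q6 -1.12
0.75 t55.0 z0.2172 F [ 1.7 -8.2  7.1] T [-1.03 -0.35 -0.15] op0.096 q6 -1.22
0.5 t55.5 z0.1883 F [ 2.6 -9.6  3.7] T [-1.23 -0.38  0.06] op0.096 q6 -1.35
0.3 t56.0 z0.1591 F [  3.9 -10.3  -0.5] T [-1.58 -0.73 -0.07] op0.097 q6 -1.47
0.15 t56.4 z0.1349 F [ 4.8 -9.8  0. ] T [-1.37 -0.74 -0.01] op0.093 q6 -1.56
0.08 t56.6 z0.1234 F [  3.3 -10.2   1.5] T [-1.21 -0.5  -0.13] op0.091 q6 -1.61
0.04 t56.9 z0.1166 F [ 3.8 -9.2  0.4] T [-1.26 -0.57 -0.11] op0.098 q6 -1.66
0 t57.3 z0.1096 F [  5.5 -11.8   0.6] T [-1.2  -0.56 -0.07] op0.096 q6 -1.67
-0.01 t57.5 z0.1086 F [ -0.4 -10.4   7.6] T [-1.67 -0.03 -0.06] op0.096 q6 -1.67
-0.02 t57.8 z0.1084 F [-7.6 -8.8 19.8] T [-1.55  1.05 -0.  ] op0.094 q6 -1.67
```

```bash
cat >> h.py <<'E'
def lidcheck():
    P=cloud(optics.get_image("top"));z=P[...,2]
    X=P[np.isfinite(z)&(z>.055)&(z<.09)];rel=X[:,:2]-C0;u=rel@TX;v=rel@TY
    k=(abs(u)<.093)&(abs(v)<.108);u,v,zz=u[k],v[k],X[k][:,2]
    k=np.abs(zz-np.median(zz))<.012
    c=np.linalg.lstsq(np.c_[u[k],v[k],np.ones(k.sum())],zz[k],rcond=None)[0];print('lid slope x (=-angle) %.4f  y %.4f z %.4f'%tuple(c),k.sum())
E
python3 - <<'E'
from h import *
r.set_gripper(.5);p=np.array(r.current_tool_pos());r.move_linear(p+[0,0,.1]);st()
r.move_to(np.r_[.4,-.15,.3],down(np.pi/2));lidcheck()
d=optics.get_image("scene");cv2.imwrite("pics/s5.png",cv2.resize(d["pixels"][150:310,220:430,::-1],None,fx=3.5,fy=3.5))
E
```

```text
t59.0 z0.2053 F [-0.2  1.1  0.1] T [ 0.02 -0.    0.  ] op0.501 q6 -1.67
lid slope x (=-angle) 0.0005  y -0.0003 z 0.0663 6752
```

View pics/s5.png

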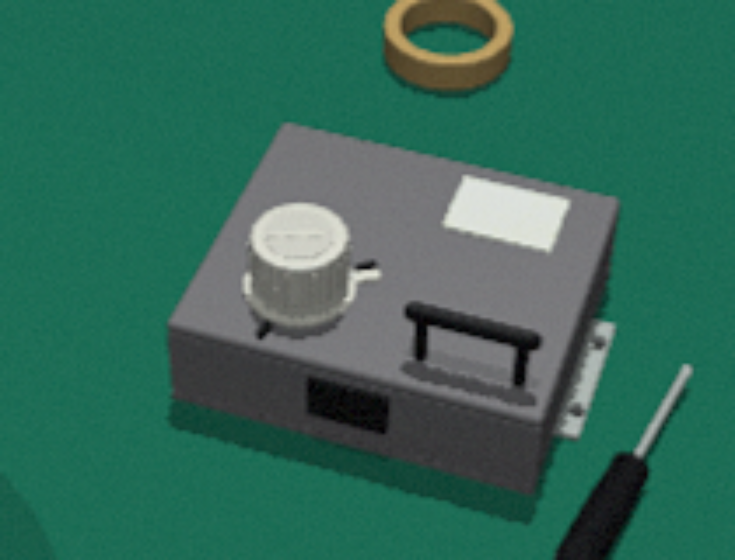

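The lid is shut flat (slope ~0) and the pointer is still at the unlocked stop (368,273). Locking now.

Run:
```python
from h import *
r.set_gripper(1.0)
yaw=np.arctan2(CAP[1],CAP[0])+1.45+np.pi/2
r.move_to(np.r_[CAP,.2],down(yaw));r.move_linear(np.r_[CAP,.108],vel=.1)
r.set_gripper(.5,80);st('grip')
z=.1005;r.move_linear(np.r_[CAP,z],vel=.02);st('press')
pturn(-2.0,z,4)
for i in range(8):
    pturn(-.12,z,1)
    if r.current_torque()[2]>1.2: break
r.set_gripper(1.0);r.move_linear(np.r_[CAP,.2]);r.move_to(np.r_[.4,-.15,.3],down(np.pi/2));lidcheck()
d=optics.get_image("scene");cv2.imwrite("pics/s6.png",cv2.resize(d["pixels"][150:310,220:430,::-1],None,fx=3.5,fy=3.5))
```

```text
grip t63.6 z0.1087 F [-1.7  4.7  4.3] T [ 0.48  0.27 -0.  ] op0.651 q6 -1.54
press t64.2 z0.1033 F [-12.3   0.8  28.5] T [ 0.13  1.93 -0.38] op0.650 q6 -1.54
turn t64.7 z0.1033 F [-11.8   4.5  32.1] T [0.44 2.06 0.06] op0.652 q6 -1.04
turn t65.3 z0.1033 F [-11.1   6.1  30.5] T [0.74 2.14 0.06] op0.650 q6 -0.54
turn t65.8 z0.1033 F [-9.5  7.8 30.3] T [1.23 2.17 0.05] op0.650 q6 -0.04
turn t66.4 z0.1033 F [-7.6  7.8 29.7] T [1.67 1.95 0.04] op0.652 q6 0.46
turn t66.6 z0.1033 F [-7.5  8.7 29.3] T [1.73 1.92 0.01] op0.647 q6 0.58
turn t66.9 z0.1033 F [-7.4  8.3 29. ] T [ 1.81  1.79 -0.  ] op0.651 q6 0.70
turn t67.1 z0.1033 F [-6.5  7.8 28.9] T [1.84 1.75 0.19] op0.648 q6 0.82
turn t67.4 z0.1033 F [-6.7  8.2 28.9] T [1.9  1.62 1.13] op0.654 q6 0.94
turn t67.6 z0.1035 F [ 6.  17.1 13. ] T [ 1.87 -1.68  0.23] op0.649 q6 1.06
turn t67.9 z0.1034 F [ 7.9 15.1 11.4] T [ 1.32 -1.75  1.08] op0.652 q6 1.18
turn t68.1 z0.1025 F [-1.1  8.2 13.6] T [1.58 0.23 0.62] op0.653 q6 1.29
turn t68.4 z0.1024 F [-0.7  7.2 13.4] T [1.44 0.16 1.53] op0.650 q6 1.41
lid slope x (=-angle) -0.0027  y 0.0004 z 0.0667 6772
```

View pics/s6.png

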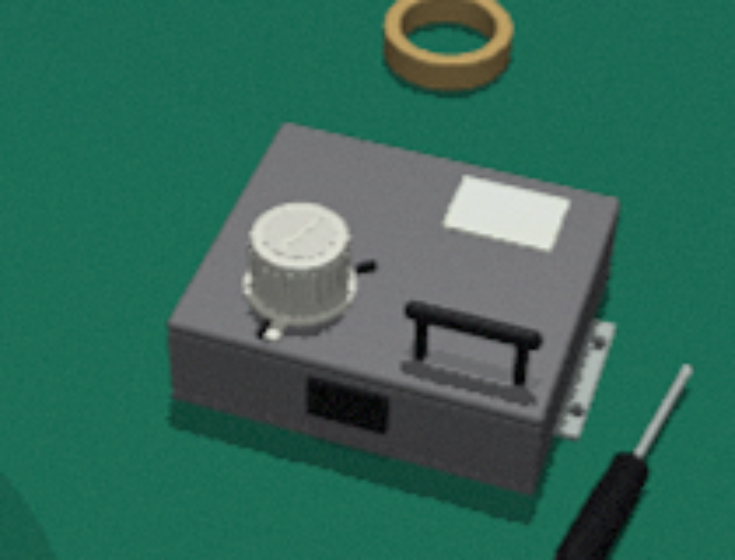

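The pointer at (272,333) is against the front stop (263,328). I'll compare it and the lid with the initial pictures.

Run:
```python
from h import *
o=optics.get_image; 
class S: pass
import h
s0=dict(np.load("scene0.npz"));t0=dict(np.load("top0.npz"))
h.optics=type("O",(),{"get_image":staticmethod(lambda n:t0)});lidcheck();h.optics=optics
for _ in range(3): lidcheck()
d=o("scene");c=lambda x:cv2.resize(x[205:255,280:335,::-1],None,fx=7,fy=7)
cv2.imwrite("pics/cmp.png",np.hstack([c(s0["pixels"]),c(d["pixels"])]))
```

```text
lid slope x (=-angle) -0.0003  y -0.0003 z 0.0663 6764
lid slope x (=-angle) -0.0037  y 0.0002 z 0.0667 6768
lid slope x (=-angle) -0.0035  y 0.0005 z 0.0667 6758
lid slope x (=-angle) -0.0038  y 0.0001 z 0.0666 6760
```

View pics/cmp.png

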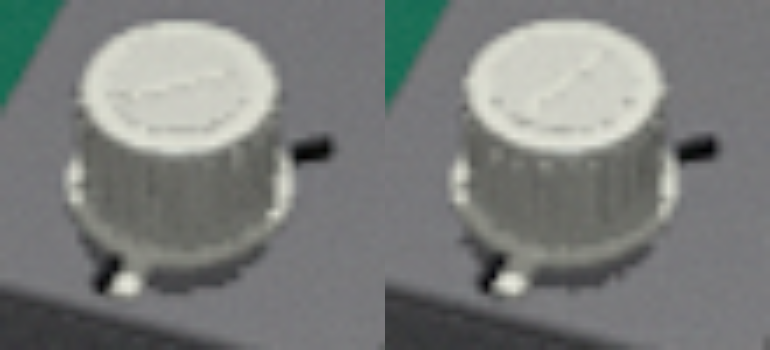

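The pointer matches the start (fully locked), but the lid sits ~0.7 mm up at the front. I'll press the front edge down with closed fingers.

Run:
```python
from h import *
p=tub(-.088,.0,.16);r.set_gripper(0);r.move_to(p,down(best(p,A+np.pi/2)))
p[2]=.097;r.move_linear(p,vel=.1);st()
while p[2]>.080 and r.current_contact_force()[2]<25:
    p[2]-=.001;r.move_linear(p,vel=.02)
st('press');p[2]=.16;r.move_linear(p);r.move_to(np.r_[.4,-.15,.3],down(np.pi/2));lidcheck();lidcheck()
```

```text
t74.3 z0.0976 F [-0.  -0.1  0.9] T [ 0.03 -0.01 -0.03] op0.002 q6 -0.13
press t77.3 z0.0880 F [-12.7  -2.3  33.1] T [-0.24  2.23  0.01] op-0.002 q6 -0.13
lid slope x (=-angle) 0.0001  y 0.0004 z 0.0663 6766
lid slope x (=-angle) -0.0003  y -0.0000 z 0.0663 6769
```

Run:
```python
from h import *
print(look());P=cloud(optics.get_image("top"));z=P[...,2];ok=np.isfinite(z)&(P[...,0]>.25)&(P[...,0]<.8)&(abs(P[...,1])<.5)
show(blobs(P,ok&(z>.02)&(z<.04),250))
print(r.hand_in())
```

```text
[]
[527. 182.] [ 0.7066 -0.4202] [183.    9.8] ang 10.4 z 0.0293 n 276
[432. 166.] [ 0.7376 -0.1939] [151.3  76.5] ang 79.3 z 0.0348 n 1765
[315. 160.] [0.744 0.092] [87.5 23.6] ang -88.4 z 0.0243 n 266
[160. 276.] [0.4544 0.4464] [94.7 94.4] ang -45.0 z 0.0246 n 561
the job is handed in; nothing more can be done
None
```

The three battery packs found on the bench lie flat and unstacked in the tub, the lid is shut past its catch, the cap is fully locked again, the meter, screwdriver and tape are where they were (to about 1 mm), and the job is handed in.

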